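# Clear the flame controller and hold its recessed reset down

## Robot

A 6-joint arm with a two-finger parallel gripper is mounted at the origin on the work surface. World frame = base frame: x ahead of the robot, y to its left, z up, the work surface at z = 0. Lengths are in mm, angles in rad, forces in N, time in s.
With the tool pointing down it reaches from about 325 to 1000 mm from the base axis. Payload 5.1 kg.
Tool frame: the origin (TCP) lies at the very end of the fingers, on their centre line; the grasp point (between the pads) lies bot.grip_point_offset behind it (bot.grip_point_offset is the distance from the TCP to the grasp point, in mm); z points along the fingers, y is the direction in which the jaws open and shut (so a half turn about z gives the same grasp; the last joint's range is limited). The gripper opens to 85 mm and grips with 20 to 120 N. Pads are 22 mm wide; open, the fingers measure 114 mm over their backs; the gripper's body (76 mm by 85 mm) begins 54 mm behind the grasp point. The pads swing forward as they close: fully open they stand 13 mm farther back than shut.
Start: joints at [1.219, 0.124, 1.65, -0, 1.367, -0.083], TCP at [172.645, 626.641, 231.322] pointing down, gripper open.
Joint ranges: [-2.61, 2.61], [-1.02, 2.33], [0.03, 2.71], [-1.35, 4.49], [0.32, 2.68], [-2.91, 2.91]. Speed limits (rad/s): [2.57, 2.57, 3.14, 3.14, 3.14, 3.14].

## Interface

Orientations are given as a rotation vector (axis times angle).
In Python, from workcell import bot, set_gripper, kin, state, snapshot, camera_params, workorder gives the robot as it stands. Calls block until the motion is done:
- bot.reach(position, orientation): joint-space move of the TCP to a pose.
- bot.move_l(position, velocity=150, ori=None): straight line of the TCP; ori=None keeps the orientation; velocity is the mean speed in mm/s.
- bot.set_joints(angles): joint-space move.
- set_gripper(opening): opening from 0.0 (shut) to 1.0 (fully open); the grip force is fixed at half the most; returns when the fingers have stopped.
- bot.pause(seconds).
- kin.solve_ik(position, orientation): joint angles nearest the present ones, or None.
- state(): the state.
- snapshot(name): name is "scene" or "side" or "wrist"; returns the picture (384x512x3 uint8, red, green, blue); there is no depth.
- camera_params(name): a dict with "intrinsics" (3x3 intrinsics, pixels), "rvec" (rotation vector, rad) and "tvec" (3), from world to camera coordinates, as OpenCV has them. Camera axes: x right, y down, z forward; pixel columns grow to the right and rows downward; lengths in mm; the calibration is good to about 2 mm. The wrist camera is an equidistant fisheye: a pixel r from the principal point sees the ray r / f radians off the axis. A picture is of the moment at which its call begins: read the wrist's pose just before it. camera_params takes no time and is no camera call; for the wrist camera it gives the pose at the moment of the call.
A pose or a line that the arm cannot do raises bot.PlanningError and nothing moves.
- workorder.finish_job(): hands the job in, once; it reports no verdict.
The state is a dict: "time": time; "qpos": joint angles; "joint_velocities": joint speeds; "joint_efforts": joint torques, N m; "position": TCP position; "eef_rot": TCP orientation; "ft_force": force on the tool from outside, world axes, zero at the start; "wrist_torque": the same for the moment, N m; "grip_width": opening from 0.0 (shut) to 1.0 (fully open).
Only numpy, scipy, OpenCV 4.12 (cv2) and the standard library are available. Lean on these libraries where they do the work, as an engineer would, in place of code of your own. Each camera call takes 0.05 s, during which the arm holds its last target.

## Task

The burner's grey flame controller has tripped, and scrap has been left lying on it: pick the firebrick offcut and the teal glass stub off its top and put both in the metal scrap bin. Then take the orange-handled reset pin out of its wooden stand, reach it upright through the red-ringed hole and push the recessed reset button fully down with its tip, for at least two seconds, and finish there: the gripper must still hold the pin, and the pin must still hold the button down, at the end. Do not press the button in the blue-ringed hole, and leave the bowl, the flask and the wrench where they are.

Things in the scene. Friction and masses are not known exactly. Their poses are not given: they have to be found in the camera images.
- controller: grey painted steel box lying flat on the bench, fixed, 130 (its x) x 180 (its y) x 60 mm high; origin at the centre of its underside, z up. Two 18 mm holes go down through its flat top, at its y = +45 mm (red ring, reset) and y = -45 mm (blue ring, test), x = 0. At the start one piece of scrap stands over or partly over each hole; which piece is where varies.
- reset_mouth (a point): centre of the red-ringed 18 mm hole, at the level of the controller's top face (60 mm above the bench). The painted ring is 50 mm across. The red reset button, 14 mm in diameter, lies in the hole with its top 22 mm below this point
- test_mouth (a point): centre of the blue-ringed 18 mm hole, at the level of the controller's top face; the blue test button in it is not to be pressed
- reset (a joint): travel of the reset button, m: 0 up, 0.006 fully down; it moves straight down against a spring (1.8 N to start it, 6 N fully down) and springs back when let go
- test (a joint): travel of the test button, m: 0 up, 0.006 fully down; same spring; to be left up
- brick_center (a point): centre, half-way up, of a loose buff firebrick offcut standing on the controller: 34 (its x) x 42 (its y) mm, 36 mm high, its top broken down to 28 mm high at the +y end; flat parallel faces at x = +-17 mm; z up; about 40 g. Its x axis lies within 0.4 rad of the controller's x axis
- stub_center (a point): centre, half-way up, of a loose teal glass stub, an upright cylinder 34 mm in diameter and 36 mm high, standing on the controller; about 70 g
- bin: open metal scrap bin, fixed on the bench, 150 x 150 mm, 60 mm high, walls 4 mm, floor about 4 mm; origin at the centre of its underside, z up. It stands to the robot's left or right
- stand_hole (a point): centre of the 13 mm hole in the top of the wooden stand (80 x 80 x 56 mm high, fixed on the bench), at its top face, 56 mm above the bench. It stands on the side where the bin does not
- pin_handle (a point): centre of the handle of the loose reset pin: a plain orange cylinder 26 mm in diameter and 64 mm long, axis along z. Below the handle a straight steel rod, 8 mm in diameter, reaches 50 mm further down on the same axis. At the start it stands upright in the stand, the rod in the hole and the handle's lower end resting on the stand's top. About 90 g
- pin_tip (a point): lower end of the pin's steel rod, 82 mm below the handle's centre along the pin's axis; z points from the tip to the handle
- bowl: steel bowl, 120 mm across and 50 mm high, on the bench beyond the controller; bystander; origin at the centre of its underside
- flask: violet drinking flask, 66 mm in diameter, 150 mm high, on the bench; bystander; origin at the centre of its underside
- wrench: steel wrench 160 mm long lying on the bench beyond the controller; bystander; origin near its middle, on its underside
Things that resemble listed ones, but are neither listed nor needed, are in the scene too. There is more than one size of the part that bears pin_handle; the job needs the middle-sized. There is more than one size of the part that bears stub_center; the job needs the larger.

How it is judged:
By the outcome, as a careful person would: the job done as asked, in the order asked, and still so for the second after the job is handed in, while the arm keeps its last pose, push and grip.
It also fails if it takes over 72 s, if anything falls off the work surface, if the arm or the gripper's body presses on something with over 40 N, if the wrist force passes 120 N, or if a joint passes its speed limit or range.

## Working session

There is one attempt and no reset: what is moved stays moved. The work goes in short steps, each a Python script; the robot and the scene stay as the last script left them, time stands still between calls to the robot, and variables do not carry over. Pictures are saved under pics/ and viewed, and the job is handed in when it is done.

```bash
mkdir -p pics; ls; python3 - <<'E'
from workcell import bot, state, snapshot, camera_params
import cv2
print(state(), bot.grip_point_offset)
for n in ("scene","side","wrist"):
    print(n,camera_params(n)); im=snapshot(n); cv2.imwrite(f"pics/{n}0.png",im[:,:,::-1])
E
```

```text
pics
{'time': 0.0, 'qpos': array([ 1.21939380e+00,  1.24492107e-01,  1.65169292e+00,  2.01359747e-05,
        1.36750193e+00, -8.25788841e-02]), 'joint_velocities': array([-0.00114742, -0.0014801 , -0.00038864,  0.00067875, -0.00040652,
        0.00020583]), 'joint_efforts': array([ 1.43588943e-03, -4.23603022e+01, -3.65458310e+01, -7.63408843e-05,
        6.85424369e-03,  7.49566766e-06]), 'position': array([172.43396345, 626.0683788 , 230.05025053]), 'eef_rot': array([-0.42094   , -3.11278812,  0.00320543]), 'ft_force': array([ 0.21739279,  0.43495439, -0.52762692]), 'wrist_torque': array([ 0.03073102, -0.01025143,  0.02309212]), 'grip_width': 0.9991452187268509} 18.700000000000003
scene {'intrinsics': array([[470.88815111,   0.        , 257.56020906],
       [  0.        , 470.88815111, 194.59058384],
       [  0.        ,   0.        ,   1.        ]]), 'rvec': array([ 1.36590824,  2.14897072, -0.92233907]), 'tvec': array([ 276.18586479, -280.78245299, 1786.94644272])}
side {'intrinsics': array([[433.56592148,   0.        , 257.88855722],
       [  0.        , 433.56592148, 196.3877136 ],
       [  0.        ,   0.        ,   1.        ]]), 'rvec': array([ 2.19968835, -0.24014794,  0.11364531]), 'tvec': array([-572.99345467,  117.59047272, 1137.33742857])}
wrist {'intrinsics': array([[297.31863964,   0.        , 255.33860985],
       [  0.        , 297.31863964, 193.82134547],
       [  0.        ,   0.        ,   1.        ]]), 'rvec': array([-2.28094716, -1.73948328, -0.2811577 ]), 'tvec': array([-648.24206705,  -42.87146992,  382.21312333])}
```

View pics/scene0.png

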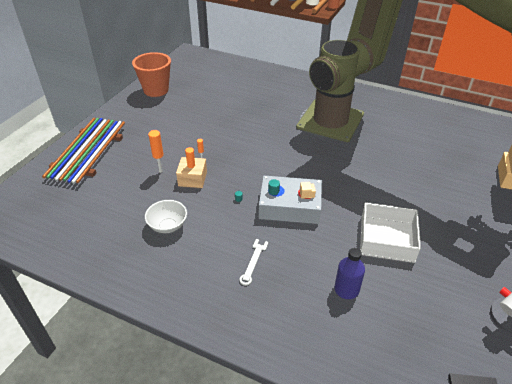

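View pics/side0.png

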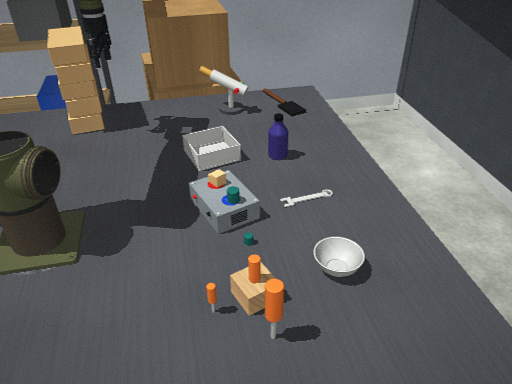

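View pics/wrist0.png

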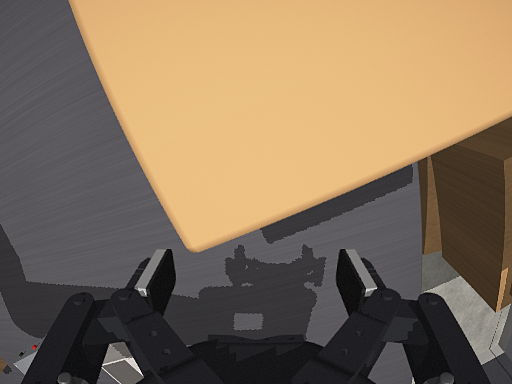

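The scene view shows three orange-handled pins: a large one at (156,148), one in the stand at (190,160), and a small one at (201,147). The teal pieces are one on the controller at (274,187) and a tiny one on the bench at (239,196). The brick is at (307,190), the bin at (390,232), and a tall block tower stands beside the gripper. I'll enlarge these to confirm.

```bash
cat > h.py <<'E'
import numpy as np, cv2
from workcell import bot, set_gripper, kin, state, snapshot, camera_params, workorder
from scipy.spatial.transform import Rotation as R
def ray(n,u,v,cp=None):
    c=cp or camera_params(n); K=c["intrinsics"]; Rm=cv2.Rodrigues(np.array(c["rvec"]))[0]
    x=(u-K[0,2])/K[0,0]; y=(v-K[1,2])/K[1,1]
    if n=="wrist":
        r=np.hypot(x,y); d=np.array([np.sin(r)*x/max(r,1e-9),np.sin(r)*y/max(r,1e-9),np.cos(r)])
    else: d=np.array([x,y,1.])
    return -Rm.T@np.array(c["tvec"]), Rm.T@d
def atz(n,u,v,z,cp=None):
    o,d=ray(n,u,v,cp); return o+d*(z-o[2])/d[2]
def proj(n,P,cp=None):
    c=cp or camera_params(n); K=c["intrinsics"]; Rm=cv2.Rodrigues(np.array(c["rvec"]))[0]
    p=Rm@np.array(P,float)+np.array(c["tvec"])
    if n=="wrist":
        h=np.hypot(p[0],p[1]); t=np.arctan2(h,p[2]); q=p[:2]/max(h,1e-9)*t
    else: q=p[:2]/p[2]
    return q*K[0,0]+K[:2,2]
def tri(a,b):
    (o1,d1),(o2,d2)=ray(*a),ray(*b); A=np.stack([d1,-d2],1); s=np.linalg.lstsq(A,o2-o1,rcond=None)[0]
    p,q=o1+d1*s[0],o2+d2*s[1]; return (p+q)/2,np.linalg.norm(p-q)
def ori(yaw):
    # tool down; jaw axis (tool y) at world angle yaw
    y=np.array([np.cos(yaw),np.sin(yaw),0]); z=np.array([0,0,-1.]); x=np.cross(y,z)
    return R.from_matrix(np.stack([x,y,z],1)).as_rotvec()
def crop(n,x0,y0,w,h,s,out):
    im=snapshot(n)[y0:y0+h,x0:x0+w,::-1]; cv2.imwrite(out,cv2.resize(im,None,fx=s,fy=s,interpolation=cv2.INTER_CUBIC))
E
python3 - <<'E'
import cv2
a=cv2.imread('pics/scene0.png')[120:270,140:340];cv2.imwrite('pics/c1.png',cv2.resize(a,None,fx=4,fy=4,interpolation=2))
a=cv2.imread('pics/side0.png')[120:270,180:340];cv2.imwrite('pics/c2.png',cv2.resize(a,None,fx=4,fy=4,interpolation=2))
a=cv2.imread('pics/side0.png')[230:350,190:350];cv2.imwrite('pics/c3.png',cv2.resize(a,None,fx=5,fy=5,interpolation=2)[:600])
E
```

```text
(no output)
```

View pics/c1.png

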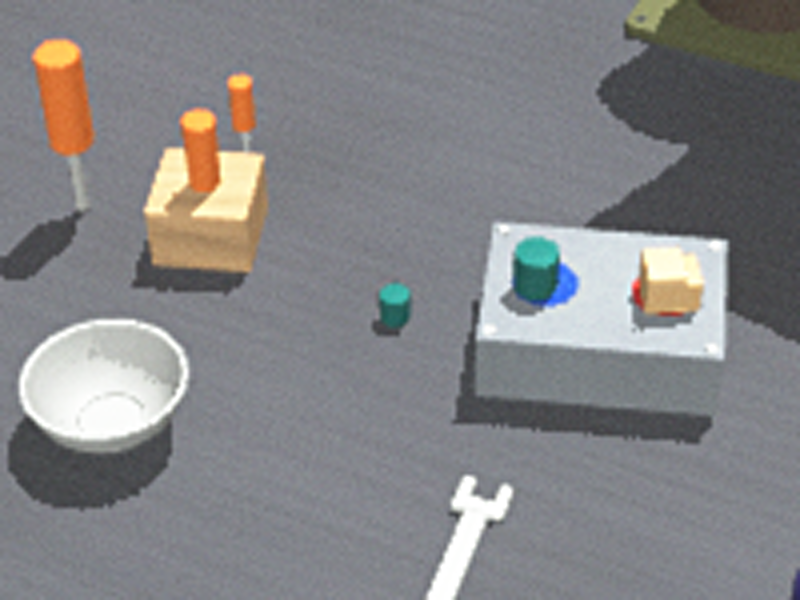

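View pics/c2.png

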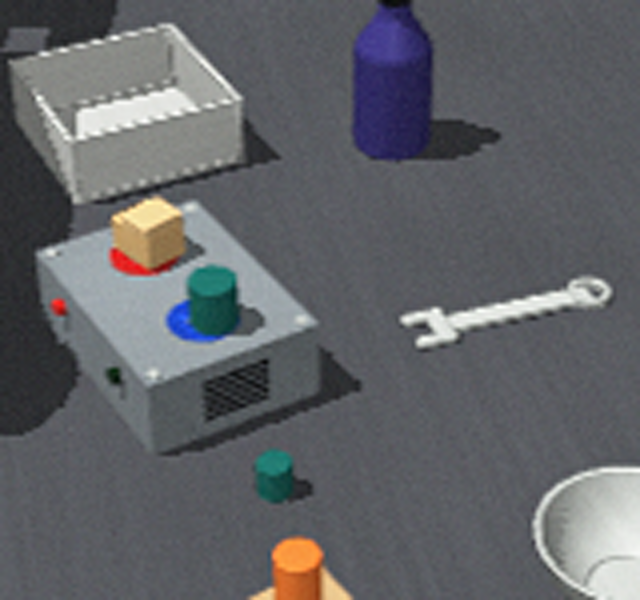

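View pics/c3.png

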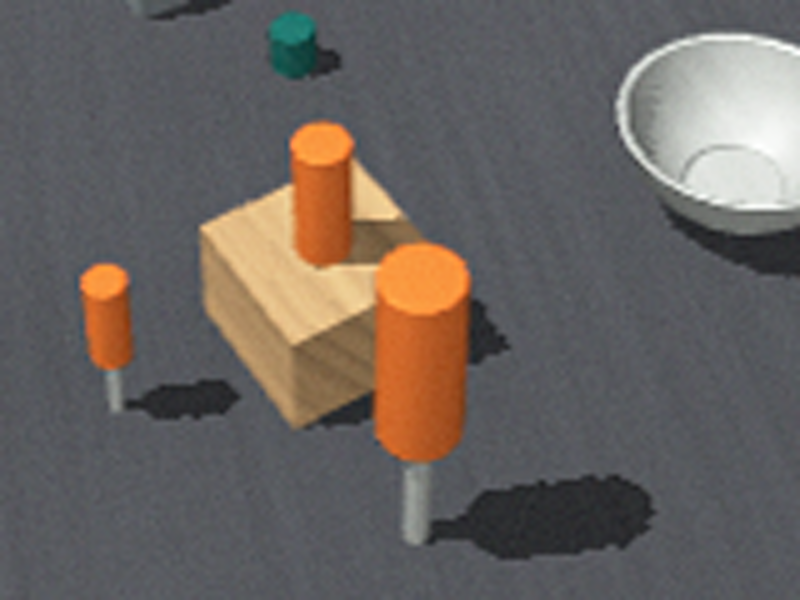

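```bash
python3 - <<'E'
from h import *
S=lambda x,y:(140+x/4,120+y/4)
D=lambda x,y:(180+x/4,120+y/4)
F=lambda x,y:(190+x/5,230+y/5)
np.set_printoptions(precision=1,suppress=True)
for n,f,L,z in (("scene",S,[(492,224),(727,240),(720,355),(478,343)],60),("side",D,[(193,203),(38,255),(150,378),(318,322)],60)):
    P=np.array([atz(n,*f(*p),z) for p in L]);print(n,P,P.mean(0))
print("stub top",atz("scene",*S(538,250),96),atz("side",*D(214,278),96))
print("stub base",atz("scene",*S(535,288),60),)
print("brick top pts scene",[atz("scene",*S(*p),96) for p in ((645,249),(682,249),(688,282),(643,282))])
print("brick top side",[atz("side",*D(*p),96) for p in ((113,222),(152,198),(185,212),(150,240))])
print("pin top",atz("scene",*S(199,120),120),atz("side",*F(323,142),120), tri(("scene",*S(199,120)),("side",*F(323,142))))
print("large pin top",tri(("scene",*S(58,52)),("side",*F(422,275))))
print("small pin top",tri(("scene",*S(240,82)),("side",*F(106,281))))
print("stand", [atz("scene",*S(*p),56) for p in ((168,150),(265,154),(252,218),(148,210))])
print("stand side", [atz("side",*F(*p),56) for p in ((200,228),(295,345),(355,158))])
print("flame tower",[atz("side",*p,0) for p in ((70,132),(103,130))])
print("bin scene",[atz("scene",*p,60) for p in ((368,206),(416,208),(417,240),(362,236))])
print("bin side",[atz("side",*D(*p),60) for p in ((12,62),(170,24),(242,100),(75,142))])
print("flask base side",atz("side",278,156,0),"bowl",atz("side",339,262,25))
E
```

```text
scene [[463.3 -70.6  60. ]
 [403.  100.6  60. ]
 [523.7 137.6  60. ]
 [587.1 -25.3  60. ]] [494.3  35.6  60. ]
side [[525.2 132.2  60. ]
 [406.2  89.8  60. ]
 [464.8 -66.4  60. ]
 [584.4 -31.6  60. ]] [495.1  31.   60. ]
stub top [513.1 -11.2  96. ] [517.1 -15.4  96. ]
stub base [515.8 -11.3  60. ]
brick top pts scene [array([478.4,  59.6,  96. ]), array([466.7,  84.2,  96. ]), array([498.5, 100.6,  96. ]), array([512.4,  71.2,  96. ])]
brick top side [array([459.7,  66.1,  96. ]), array([490.6,  90.4,  96. ]), array([510.7,  67.4,  96. ]), array([481.8,  38.4,  96. ])]
pin top [ 512.  -298.3  120. ] [ 513.7 -303.7  120. ] (array([ 512.7, -300.1,  118.3]), np.float64(4.189498452374153))
large pin top (array([ 526.6, -414.2,  156.6]), np.float64(4.101773634676763))
small pin top (array([ 414.9, -323.4,   81.2]), np.float64(4.07940922043587))
stand [array([ 488.7, -348.5,   56. ]), array([ 459.4, -274.7,   56. ]), array([ 532.9, -244.8,   56. ]), array([ 559.4, -323.1,   56. ])]
stand side [array([ 462.2, -281. ,   56. ]), array([ 490.3, -354.8,   56. ]), array([ 538.7, -253.8,   56. ])]
flame tower [array([  2.1, 614.6,   0. ]), array([121.8, 603.4,   0. ])]
bin scene [array([453.3, 259.9,  60. ]), array([401.9, 387.9,  60. ]), array([524.5, 414.9,  60. ]), array([574. , 276.2,  60. ])]
bin side [array([410.2, 381.2,  60. ]), array([551.2, 419.8,  60. ]), array([588.7, 274.8,  60. ]), array([448.5, 239.1,  60. ])]
flask base side [716.8 276.2   0. ] bowl [ 727.  -265.7   25. ]
```

```bash
python3 - <<'E'
from h import *
np.set_printoptions(precision=3,suppress=True)
p=state()["position"]
bot.move_l([p[0]+70,p[1]-60,330],velocity=200)
for y in (0.32,0.32-np.pi):
    print(y,kin.solve_ik([450,40,300],ori(y)))
E
```

```text
0.32 [-0.03  -0.366  1.982 -0.     1.526 -0.35 ]
-2.8215926535897933 [-0.03  -0.366  1.982 -0.     1.526  2.791]
```

```bash
python3 - <<'E'
from h import *
np.set_printoptions(precision=3,suppress=True)
bot.reach([470,40,300],ori(0.32))
cp=camera_params("wrist"); import pickle; pickle.dump(cp,open("cp1.pkl","wb"))
im=snapshot("wrist"); cv2.imwrite("pics/w1.png",im[:,:,::-1]); s=state(); print(s["position"],s["time"],s["ft_force"],ray("wrist",256,194,cp))
for P in ([480,76,60],[494,33,60],[513,-11,96],[487,72,96]): print(proj("wrist",P,cp))
E
```

```text
[470.117  40.685 300.095] 3.0917 [-0.392 -0.425 -0.301] (array([444.364, 117.728, 443.965]), array([ 0.104, -0.302, -0.948]))
[271.098 136.48 ]
[270.443 170.193]
[274.46  213.779]
[277.164 145.523]
```

View pics/w1.png

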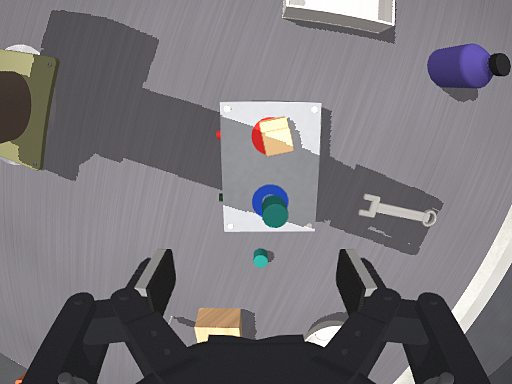

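```bash
python3 - <<'E'
import cv2
a=cv2.imread('pics/w1.png')[95:240,200:335];cv2.imwrite('pics/w1c.png',cv2.resize(a,None,fx=4,fy=4,interpolation=2))
E
```

```text
(no output)
```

View pics/w1c.png

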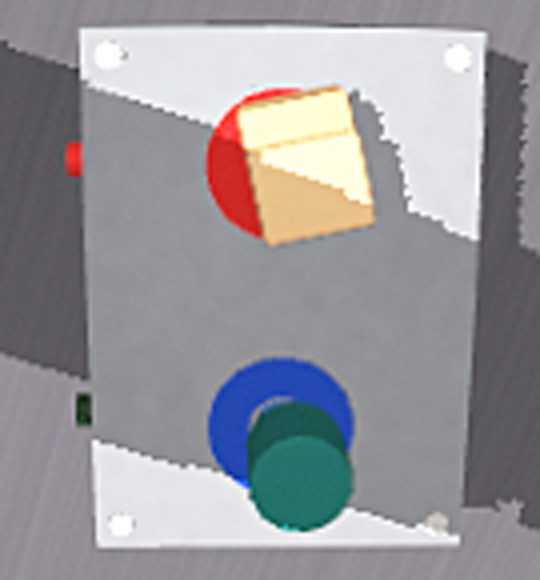

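```bash
python3 - <<'E'
from h import *
import pickle
np.set_printoptions(precision=1,suppress=True)
cp=pickle.load(open("cp1.pkl","rb"))
W=lambda x,y,z:atz("wrist",200+x/4,95+y/4,z,cp)
C=np.array([W(*p,60) for p in ((80,27),(486,33),(460,546),(98,546))]);print("ctrl",C,C.mean(0))
m=C.mean(0)
print("yaw from y edges",[np.arctan2(*(a-b)[:2])for a,b in ((C[0],C[3]),(C[1],C[2]))],"x",[np.arctan2((a-b)[1],(a-b)[0])for a,b in ((C[1],C[0]),(C[2],C[3]))])
H=np.array([W(*p,96) for p in ((245,152),(358,132),(374,220),(268,244))])
L=np.array([W(*p,88) for p in ((238,108),(348,88))])
print("H",H,"L",L,"yaw",[np.arctan2((a-b)[1],(a-b)[0]) for a,b in((H[1],H[0]),(H[2],H[3]),(L[1],L[0]))],[np.arctan2(-(a-b)[0],(a-b)[1]) for a,b in((L[0],H[3]),(L[1],H[2]))])
print("brick ctr",(L[0]+L[1]+H[2]+H[3])/4, np.linalg.norm(H[1]-H[0]),np.linalg.norm(L[0]-H[3]))
print("stub top",W(301,483,96)); 
print("rings red",W(258+20,163,60),"blue",W(281,425,60))
E
```

```text
ctrl [[403.4  98.6  60. ]
 [527.5 139.3  60. ]
 [585.9 -32.2  60. ]
 [461.5 -73.   60. ]] [494.5  33.2  60. ]
yaw from y edges [np.float64(-0.3262507001903981), np.float64(-0.32809713755288006)] x [np.float64(0.3175123325978567), np.float64(0.31695258666714515)]
H [[464.4  80.1  96. ]
 [493.8  96.5  96. ]
 [507.3  73.3  96. ]
 [479.7  56.1  96. ]] L [[458.6  91.2  88. ]
 [487.7 107.6  88. ]] yaw [np.float64(0.5084839195376791), np.float64(0.5562701959644724), np.float64(0.5135568090297169)] [np.float64(0.5417746611511056), np.float64(0.5189129714233975)]
brick ctr [483.3  82.1  92. ] 33.70205336178336 41.70998761151315
stub top [514.9 -13.2  96. ]
rings red [477.7  76.2  60. ] blue [508.3  -8.6  60. ]
```

```bash
python3 - <<'E'
from h import *
import pickle
np.set_printoptions(precision=3,suppress=True)
b=[483.3,82.1]; o=ori(0.527)
bot.reach([*b,130],o); bot.move_l([*b,66],velocity=100,ori=o); print(state()["position"],state()["ft_force"])
set_gripper(0.0); s=state(); print(s["grip_width"],s["time"],s["ft_force"])
bot.move_l([*b,160],velocity=150)
bot.reach([494,300,210],ori(0.3)); 
cp=camera_params("wrist"); pickle.dump(cp,open("cp2.pkl","wb")); im=snapshot("wrist"); cv2.imwrite("pics/w2.png",im[:,:,::-1]); s=state(); print(s["time"],s["grip_width"],s["ft_force"])
E
```

```text
[484.013  82.068  66.806] [ 0.228  0.497 -0.597]
0.38864112720668087 5.1417 [0.961 0.3   2.733]
6.8667 0.3893244788448386 [-0.278 -0.298 -0.551]
```

View pics/w2.png

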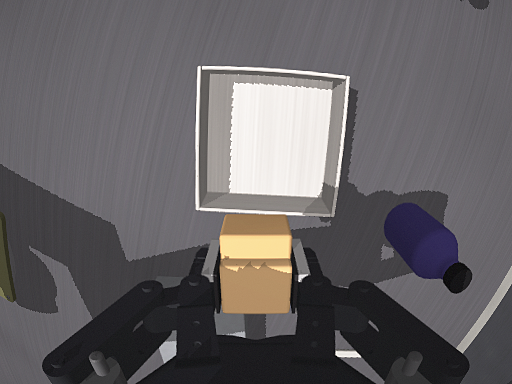

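The brick is held. The bin rim corners are at (199,68), (349,76), (334,215) and (196,209).

```bash
python3 - <<'E'
from h import *
import pickle
np.set_printoptions(precision=3,suppress=True)
cp=pickle.load(open("cp2.pkl","rb"))
C=np.array([atz("wrist",*p,60,cp) for p in ((199,68),(349,76),(334,215),(196,209))]); m=C.mean(0)
d=C[1]-C[0]+C[2]-C[3]; yaw=np.arctan2(d[1],d[0]); print(C,m,yaw)
pickle.dump((m,yaw),open("bin.pkl","wb"))
E
```

```text
[[408.014 389.323  60.   ]
 [550.443 427.721  60.   ]
 [587.515 284.719  60.   ]
 [442.72  247.229  60.   ]] [497.173 337.248  60.   ] 0.2583065072433421
```

```bash
python3 - <<'E'
from h import *
import pickle
np.set_printoptions(precision=3,suppress=True)
m,yaw=pickle.load(open("bin.pkl","rb")); u=np.array([-np.sin(yaw),np.cos(yaw)])
p=m[:2]+30*u; o=ori(yaw)
bot.move_l([*p,130],velocity=200,ori=o); bot.move_l([*p,22],velocity=150)
set_gripper(0.62); s=state(); print(s["ft_force"],s["position"])
bot.move_l([*p,150],velocity=200)
im=snapshot("wrist"); cv2.imwrite("pics/w3.png",im[:,:,::-1])
st=[514.9,-13.2]; o=ori(0.32)
bot.reach([*st,170],o); cp=camera_params("wrist"); im=snapshot("wrist"); cv2.imwrite("pics/w4.png",im[:,:,::-1]); pickle.dump(cp,open("cp4.pkl","wb"))
s=state(); print(s["ft_force"],s["position"],s["time"],s["grip_width"])
E
```

```text
[-0.149  0.284 -0.345] [489.953 366.546  22.85 ]
[-0.489  0.12   0.641] [515.038 -12.325 169.844] 11.0333 0.6222003699105199
```

View pics/w3.png

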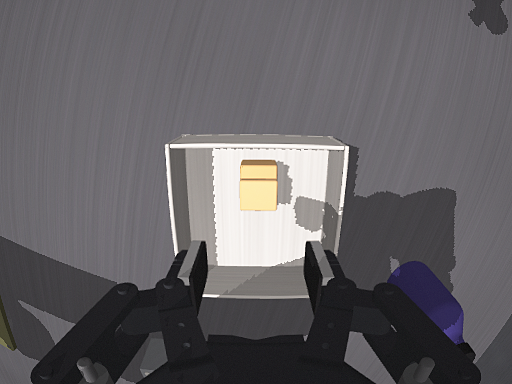

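View pics/w4.png

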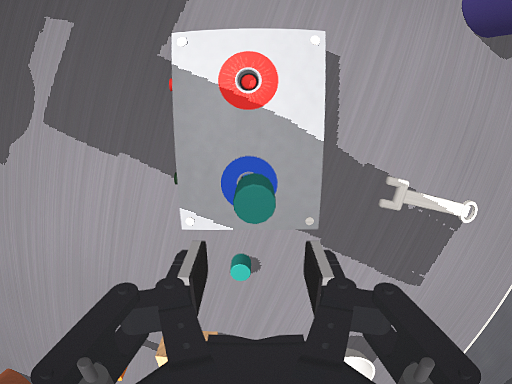

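The brick stands in the bin at (258,185). The larger stub's top is at (255,202), and the small stub on the bench is at (241,266). The red hole, now open, is at (249,81).

```bash
python3 - <<'E'
from h import *
import pickle
np.set_printoptions(precision=1,suppress=True)
cp=pickle.load(open("cp4.pkl","rb"))
print(atz("wrist",255,202,96,cp),"red",atz("wrist",248.5,81,60,cp),"blue",atz("wrist",249,184,60,cp))
st=[514.9,-13.2]; o=ori(0.32)
bot.move_l([*st,66],velocity=120,ori=o); set_gripper(0.0); s=state(); print(s["grip_width"],s["ft_force"])
bot.move_l([*st,150],velocity=150)
m,yaw=pickle.load(open("bin.pkl","rb")); u=np.array([-np.sin(yaw),np.cos(yaw)])
p=m[:2]-30*u; o=ori(yaw)
bot.reach([*p,130],o); print(state()["grip_width"]); bot.move_l([*p,22],velocity=150)
set_gripper(0.62)
bot.move_l([*p,200],velocity=200)
im=snapshot("wrist"); cv2.imwrite("pics/w5.png",im[:,:,::-1])
im=snapshot("side"); cv2.imwrite("pics/s5.png",im[:,:,::-1])
print(state()["time"])
E
```

```text
[514.3 -11.4  96. ] red [479.5  76.   60. ] blue [508.   -9.4  60. ]
0.38059188487336426 [-0.3  0.2  5.5]
0.3792762631395664
16.6333
```

View pics/w5.png

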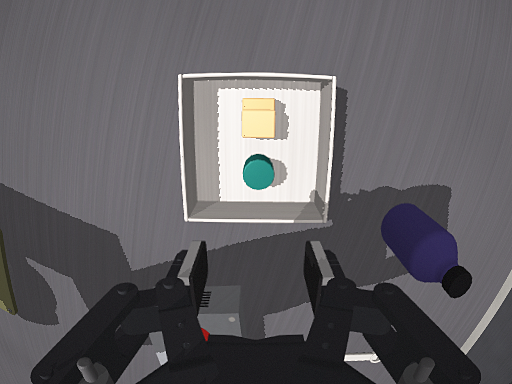

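View pics/s5.png

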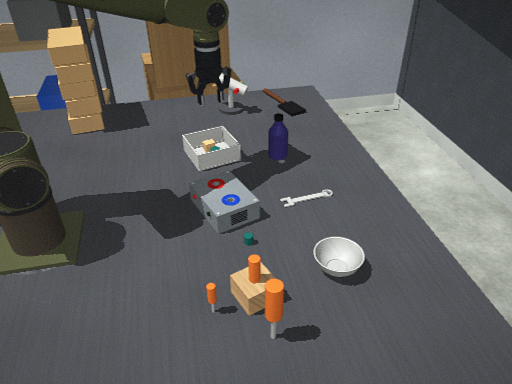

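Both scraps are in the bin and both holes are clear. Next I look at the pin from above.

```bash
python3 - <<'E'
from h import *
import pickle
bot.reach([500,-290,240],ori(-0.6)); set_gripper(0.8)
cp=camera_params("wrist"); im=snapshot("wrist"); cv2.imwrite("pics/w6.png",im[:,:,::-1]); pickle.dump(cp,open("cp6.pkl","wb"))
print(state()["time"],[proj("wrist",p,cp) for p in ([513,-301,120],[526,-414,157],[415,-323,81])])
E
```

```text
19.1333 [array([272.77639806, 188.75213843]), array([348.98722294, 285.25284677]), array([209.87254394, 239.38180959])]
```

View pics/w6.png

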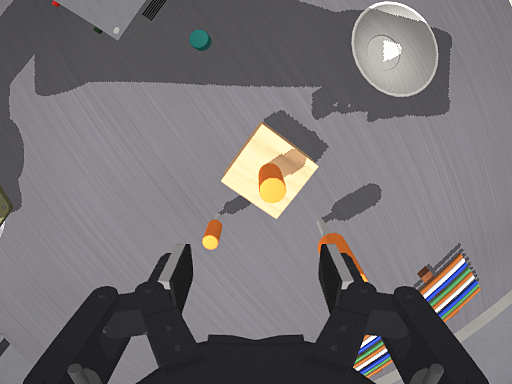

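The middle-sized pin, seated in the stand, is at (272,189). The small pin at (211,235) and the large one at (345,255) both stand loose, so the one in the stand is the one meant.

```bash
python3 - <<'E'
from h import *
import pickle
np.set_printoptions(precision=2,suppress=True)
cp=pickle.load(open("cp6.pkl","rb"))
p=atz("wrist",272.5,190,120,cp)[:2]; print(p)
C=np.array([atz("wrist",*q,56,cp) for q in ((262,123),(317,167),(277,218),(222,180))]); print("stand ctr",C.mean(0))
o=ori(-0.6)
bot.reach([*p,200],o); bot.move_l([*p,70],velocity=130,ori=o); print(state()["ft_force"])
set_gripper(0.0); s=state(); print(s["grip_width"],s["ft_force"],s["position"])
bot.move_l([*p,145],velocity=100)
bot.pause(.2); s=state(); print(s["time"],s["ft_force"],s["grip_width"],s["position"])
im=snapshot("wrist"); cv2.imwrite("pics/w7.png",im[:,:,::-1])
im=snapshot("side"); cv2.imwrite("pics/s7.png",cv2.resize(im[170:350,170:350,::-1],None,fx=3,fy=3))
E
```

```text
[ 512.12 -301.88]
stand ctr [ 512.47 -302.26   56.  ]
[-0.5  -0.77 -1.15]
0.2874567167449738 [-1.91  1.03  3.47] [ 512.51 -302.17   70.81]
22.1417 [ 0.53  0.21 -1.27] 0.2931298513677615 [ 511.67 -301.55  143.96]
```

View pics/w7.png

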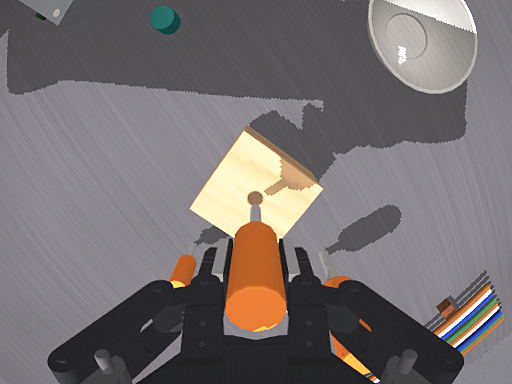

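View pics/s7.png

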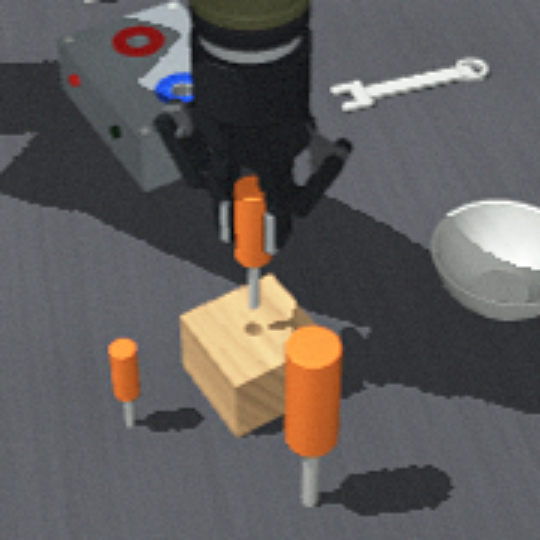

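```bash
python3 - <<'E'
from h import *
np.set_printoptions(precision=1,suppress=True)
im=snapshot("wrist"); cv2.imwrite("pics/w8.png",cv2.resize(im[180:345,200:320,::-1],None,fx=3.6,fy=3.6,interpolation=2))
im=snapshot("side"); cv2.imwrite("pics/s8.png",cv2.resize(im[215:285,225:285,::-1],None,fx=8,fy=8,interpolation=2))
im=snapshot("scene"); cv2.imwrite("pics/sc8.png",cv2.resize(im[120:190,160:220,::-1],None,fx=8,fy=8,interpolation=2))
x,y,_=state()["position"]
for dz in (80,130,194):
  P=[x,y,dz]; print((proj("wrist",P)-[200,180])*3.6,(proj("side",P)-[225,215])*8,(proj("scene",P)-[160,120])*8)
E
```

```text
[196.2 101.1] [230.8 449.3] [239.7 318.1]
[195.7 210.4] [228.7 315.9] [227.7 217.1]
[194.6 463.3] [225.9 131.8] [211.4  80.6]
```

View pics/w8.png

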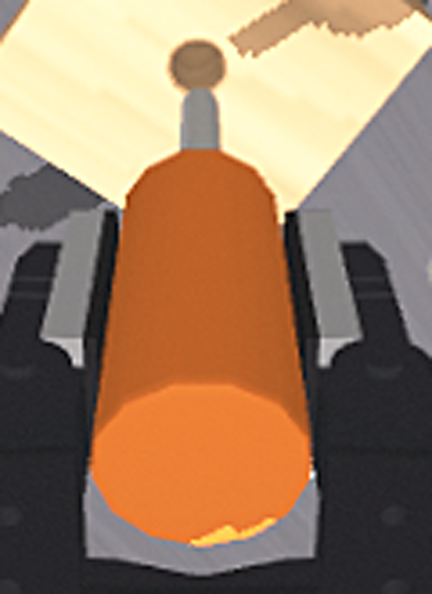

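View pics/s8.png

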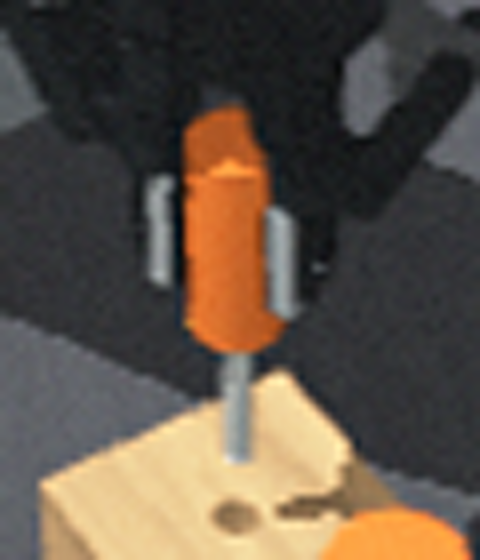

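View pics/sc8.png

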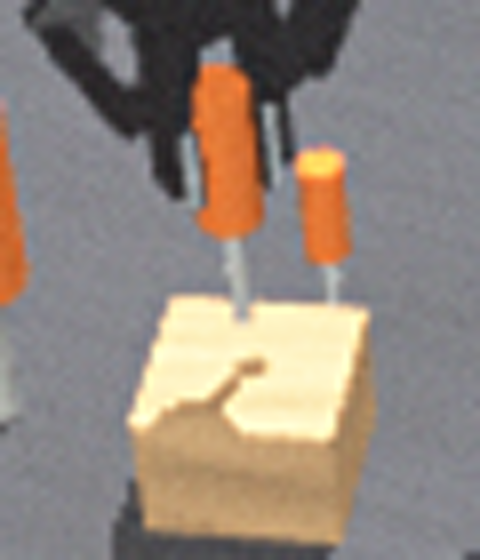

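```bash
python3 - <<'E'
from h import *
np.set_printoptions(precision=2,suppress=True)
p=state()["position"]; bot.move_l([p[0],p[1],170],velocity=150)
o=ori(0.1)
bot.reach([480,76,170],o); bot.move_l([480,76,138],velocity=100,ori=o); bot.pause(0.2)
s=state(); print(s["time"],s["position"],s["ft_force"],s["grip_width"],s["eef_rot"],o)
x,y,z=s["position"]
im=snapshot("wrist"); cv2.imwrite("pics/w9.png",cv2.resize(im[180:345,200:320,::-1],None,fx=3.6,fy=3.6,interpolation=2))
im=snapshot("side"); cv2.imwrite("pics/s9.png",cv2.resize(im[140:210,185:255,::-1],None,fx=8,fy=8,interpolation=2))
im=snapshot("scene"); cv2.imwrite("pics/sc9.png",cv2.resize(im[150:220,260:330,::-1],None,fx=8,fy=8,interpolation=2))
for P in ([x,y,z-64],[480,76,60]): print((proj("wrist",P)-[200,180])*3.6,(proj("side",P)-[185,140])*8,(proj("scene",P)-[260,150])*8)
E
```

```text
24.7917 [480.64  75.94 138.9 ] [-0.5   0.33 -1.01] 0.28527783683151786 [2.11 2.33 0.  ] [2.11 2.33 0.  ]
[199.17 102.24] [245.55 310.95] [365.2  316.81]
[196.22  77.12] [246.39 345.46] [362.94 345.14]
```

View pics/w9.png

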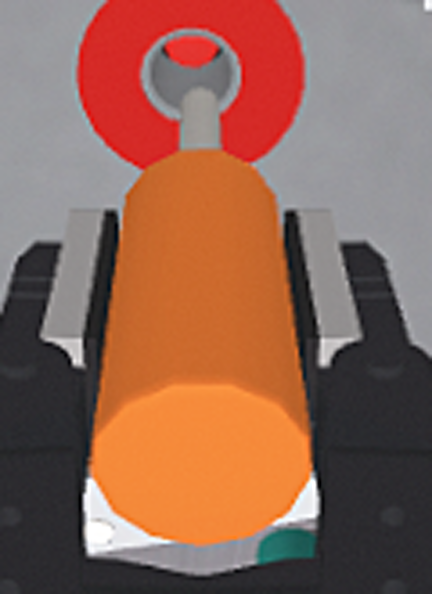

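View pics/s9.png

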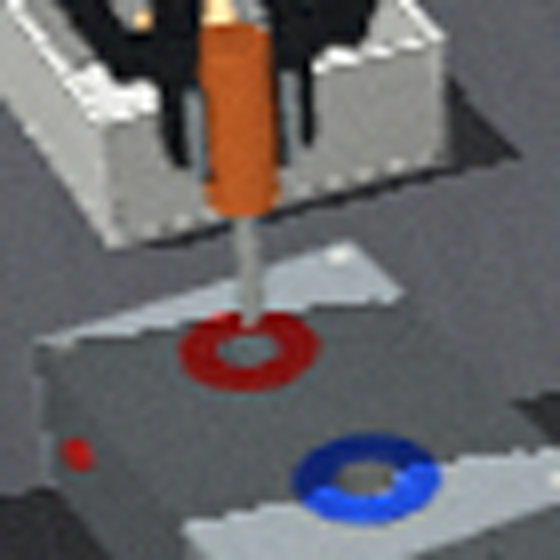

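View pics/sc9.png

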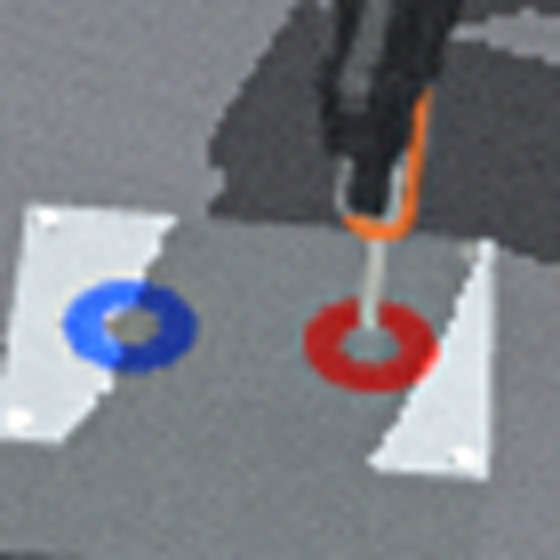

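The tip is about 2 mm toward +x of the hole centre (wrist crop: tip at x 201, hole at x 191), so I shift it and descend in steps, watching the force.

```bash
python3 - <<'E'
from h import *
np.set_printoptions(precision=2,suppress=True)
o=ori(0.1); X,Y=478.2,76
bot.move_l([X,Y,136],velocity=60,ori=o); bot.move_l([X,Y,112],velocity=60,ori=o); bot.pause(.2)
s=state(); print(s["position"],s["ft_force"]); f0=s["ft_force"][2]
if abs(f0)<4:
  z=108
  while z>88:
    bot.move_l([X,Y,z],velocity=20,ori=o); bot.pause(.15); s=state(); print(z,s["position"],s["ft_force"],s["wrist_torque"])
    if s["ft_force"][2]-f0>14: break
    z-=2
print(s["time"],s["grip_width"])
for n,a in (("wrist",(180,345,200,320)),("side",(140,210,185,255))):
  im=snapshot(n); cv2.imwrite(f"pics/{n}10.png",cv2.resize(im[a[0]:a[1],a[2]:a[3],::-1],None,fx=3.6,fy=3.6,interpolation=2))
E
```

```text
[478.55  76.01 112.45] [ 0.22 -0.08 -1.03]
108 [478.21  76.   108.01] [-0.77 -0.73 -1.27] [-0.01  0.01  0.03]
106 [478.17  76.01 105.96] [-0.32  0.28 -1.97] [ 0.06 -0.05  0.02]
104 [478.23  75.99 104.02] [-0.15 -0.61 -0.98] [ 0.05 -0.01  0.04]
102 [478.62  76.02 102.41] [0.51 0.32 0.81] [ 0.03 -0.16  0.01]
100 [478.58  76.   100.32] [0.5  0.29 2.11] [ 0.   -0.29 -0.01]
98 [478.58  76.03  98.33] [2.55 0.27 3.7 ] [ 0.02 -0.33  0.01]
96 [478.6   76.02  96.62] [-0.29 -0.15  6.62] [-0.02 -0.11  0.05]
94 [479.01  76.02  96.38] [-3.42  0.14 15.75] [-0.08  0.82  0.03]
29.2417 0.28900879380624067
```

View pics/wrist10.png

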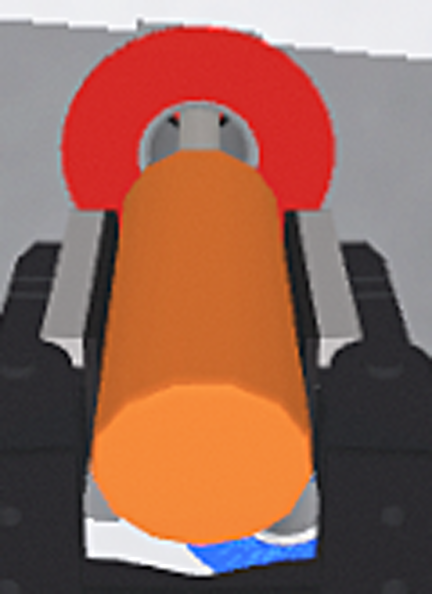

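View pics/side10.png

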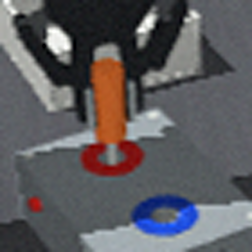

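```bash
python3 - <<'E'
from h import *
np.set_printoptions(precision=2,suppress=True)
for i in range(3):
  bot.pause(1.0); s=state(); print(s["time"],s["position"],s["ft_force"],s["grip_width"])
im=snapshot("side"); cv2.imwrite("pics/s11.png",im[:,:,::-1])
E
```

```text
30.3417 [479.03  76.04  96.39] [-2.84 -0.99 15.18] 0.29139113246872944
31.3417 [479.01  76.04  96.38] [-2.49 -0.23 15.72] 0.28426430149031534
32.3417 [479.04  76.06  96.42] [-2.92 -0.94 14.93] 0.2895913200594002
```

View pics/s11.png

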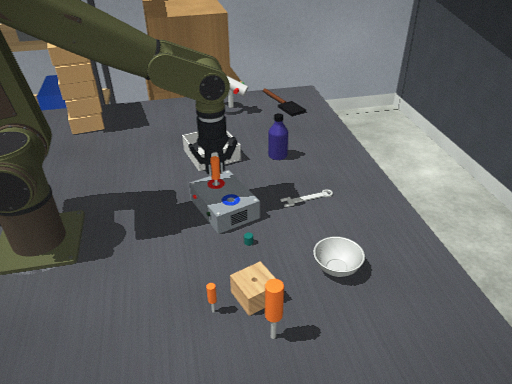

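The push is steady at about 15 N against the hard stop, and everything else in view is undisturbed, so I'm handing in.

```bash
python3 - <<'E'
from h import *
workorder.finish_job(); print(state()["time"])
E
```

```text
the job is handed in; nothing more can be done
the job is handed in; nothing more can be done
```

The job is handed in, at about 32 s on the clock. Both scraps went into the bin. The middle-sized reset pin went upright through the red-ringed hole and is still gripped there, holding the button down.

- **Scrap:** the wrist picture showed the firebrick and the larger teal stub standing apart on the bin floor.
- **Button:** contact came at a tool height of about 103 mm, and the force then rose as the spring should. It hit a hard stop at about 96.4 mm, roughly 6 mm of travel. The last three readings over 3 s held steady at about 15 N, with the grip width unchanged. The button's travel can't be read directly, so "fully down" is inferred from this force and height.
- **Left alone:** I put nothing into the blue-ringed hole. In the last side picture the bowl, flask and wrench were where they started.
- **Disagreement:** before the pin went in, the pictures showed its tip about 2 mm off the hole's centre, so I shifted it before going down. While pushing there is a small sideways force of about 3 N, which did not grow.

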